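# Load the training carrier in reverse order

### The arm

A 6-joint arm with a two-finger parallel gripper is mounted at the origin on the work surface. World frame = base frame: x ahead of the robot, y to its left, z up, the work surface at z = 0. Lengths are in mm, angles in rad, forces in N, time in s.
With the tool pointing down it reaches from about 325 to 925 mm from the base axis. Payload 3.1 kg.
Tool frame: the origin (TCP) lies at the very end of the fingers, on their centre line; the grasp point (between the pads) lies 19 mm behind it; z points along the fingers, y is the line along which they close (so a half turn about z gives the same grasp; the last joint's range is limited). The gripper opens to 85 mm and grips with 20 to 120 N. Pads are 22 mm wide; open, the fingers measure 114 mm over their backs; the gripper's body (76 mm by 85 mm) begins 54 mm behind the grasp point. The pads swing forward as they close: fully open they stand 13 mm farther back than shut.
Start: joints at [1.056, 0.217, 1.613, -0, 1.311, -0.112], TCP at [244.981, 574.999, 231.3] pointing down, gripper open.
Joint ranges: [-2.75, 2.75], [-0.78, 2.1], [0.31, 2.55], [-1.13, 4.27], [0.13, 2.63], [-2.58, 2.58]. Speed limits (rad/s): [2.79, 2.79, 3.14, 3.14, 3.14, 3.14].

### API

Orientations are given as a rotation vector (axis times angle).
In Python, from cell import env gives the robot as it stands.
- The arm moves only by the tool jog_arm, never from a script. Its argument "targets" is a list of rows, each a list of 3 entries, a list of its own where there are three numbers: the opening, from 0 (shut) to 1 (fully open), then the shift along the tool's x, y, z in m, then the turn, a rotation vector about the tool's x, y, z in rad. In form: [[claw, [dx, dy, dz], [wx, wy, wz]], ...]. A call has exactly 5 rows; each row shifts and turns the commanded pose from where the row before left it, along the tool's axes as they then stand; what a row does not reach is not made up. A row lasts 1/10 s, in which the tool goes at most 50 mm and 8.59 degrees, less where a joint would pass 70% of its speed; a pose out of reach is approached as far as the arm can. A call is refused whole if a number of a shift passes 0.05 or a number of a turn 0.15, either way. A call with a gripper value outside its range is refused whole. The fingers move at their own pace and stop on an object; "grip_force" is the grip in N (left out, the last holds). Time passes only in rows, so rows that do not move let the fingers close, or fill a call up. It gives the time, the measured TCP pose, the force, the opening and the grip force at its end, in the units of the state.
- env.state(): the state, without advancing time (a new reading comes with each control period).
- env.get_image(name): name is "scene" or "top" or "wrist"; returns a dict with "pixels" (420x560x3 uint8, red, green, blue), "range_z" (420x560 float32, mm along the optical axis (not along the pixel's ray), 0 where there is no reading), "fx", "fy", "cx", "cy" (pixels), "extrinsics" (4x4, takes a point from world to camera coordinates). Camera axes: x right, y down, z forward; pixel columns grow to the right and rows downward; lengths in mm; the calibration is good to about 2 mm. A picture is of the moment at which its call begins.
- env.sign_off(): hands the job in; it is judged then, once.
Trained networks look in the newest picture that a camera, given by its name, has taken for a name from the list of things; names that differ only in an ending like _2 or _b are one class to them, and where a whole thing is asked for, a point or a joint stands for the part that bears it (a point fixed in the world has none). Each returns a list of dicts, best first, with "conf" (0 to 1); they miss things now and then, are a little off and sometimes report something else, mostly with a low value. They report only what shows in the picture. A call takes as long as a camera call.
- env.find_in(camera, target): "rect" ([centre column, centre row, width, height] in pixels, round what is visible of it).
The state is a dict: "t": time; "qpos": joint angles; "qvel": joint speeds; "tau": joint torques, N m; "tcp_pos": TCP position; "ee_rot": TCP orientation; "wrist_force": force on the tool from outside, world axes, zero at the start; "torque": the same for the moment, N m; "finger_gap": opening from 0.0 (shut) to 1.0 (fully open); "finger_force": force on a finger pad.
Only numpy, scipy, OpenCV 4.12 (cv2) and the standard library are available. Lean on these libraries where they do the work, as an engineer would, in place of code of your own. Each camera call takes 0.05 s, during which the arm holds its last target. There are 200 camera calls.

### The job

Move the four devices (contactor, timer, relay, capacitor) from the storage tray to the aluminium carrier in reverse order: seen from the robot, the one now at the left end of the row goes into the carrier's right-end bay, the next into the bay beside it, and so on until the one now at the right end stands in the left-end bay. Each must finally stand upright on the floor of its own bay; never tip a device over, and lower each one into place rather than dropping it.

Things in the scene. Friction and masses are not known exactly. Their poses are not given: they have to be found in the camera images.
- contactor_centre (a point): Contactor: black block 58 mm (its x) by 45 mm (its y), 46 mm high, with a white raised middle strip (36 mm in x) on top, 58 mm high in all; rows of brass screws on its two shoulders. About 0.18 kg. Its sides are flat up to 46 mm above its underside. Origin: its centre, half-way up, z up along its axis. It starts upright in its cradle's pocket.
- timer_centre (a point): Plug-in timer: white block 48 x 48 mm, 56 mm high, with a round grey dial and black knob on top, 66 mm high in all. About 0.12 kg. Origin: its centre, half-way up, z up along its axis. It starts upright in its cradle's pocket.
- relay_centre (a point): Plug-in relay: square grey block 36 x 36 mm, 62 mm high, with a black foot, copper windows in its sides and a brass strip across its flat top. About 0.09 kg. Origin: its centre, half-way up, z up along its axis. It starts upright in its cradle's pocket.
- capacitor_centre (a point): Capacitor: plain upright aluminium can of 36 mm diameter, 62 mm high, with two small brass tabs on top, 70 mm high in all. About 0.08 kg. Origin: its centre, half-way up, z up along its axis. It starts upright in its cradle's pocket.
- contactor_cradle: Grey plastic cradle fixed on the storage tray, fitted to the contactor: 78 x 65 mm, oblong pocket 64 x 51 mm. Its height is 12 mm; it has a pocket 8 mm deep whose floor is 4 mm above the origin. Origin: centre of its underside, z up, axes parallel to the tray's. Fixed; it stays behind and only shows where the contactor stood. 
- timer_cradle: Grey plastic cradle fixed on the storage tray, fitted to the timer: 68 x 68 mm, square pocket 54 x 54 mm. Its height is 12 mm; it has a pocket 8 mm deep whose floor is 4 mm above the origin. Origin: centre of its underside, z up, axes parallel to the tray's. Fixed; it stays behind and only shows where the timer stood. 
- relay_cradle: Grey plastic cradle fixed on the storage tray, fitted to the relay: 56 x 56 mm, square pocket 42 x 42 mm. Its height is 12 mm; it has a pocket 8 mm deep whose floor is 4 mm above the origin. Origin: centre of its underside, z up, axes parallel to the tray's. Fixed; it stays behind and only shows where the relay stood. 
- capacitor_cradle: Grey plastic cradle fixed on the storage tray, fitted to the capacitor: 56 x 56 mm, round pocket of 42 mm diameter. Its height is 12 mm; it has a pocket 8 mm deep whose floor is 4 mm above the origin. Origin: centre of its underside, z up, axes parallel to the tray's. Fixed; it stays behind and only shows where the capacitor stood. 
- tray: Fixed plywood storage tray 90 (x) by 385 mm (y), 8 mm thick, rim 14. Origin: underside, midway along the row of four cradles; x away from the robot, y to the robot's left along the row (turned up to 9 degrees), z up. Cradle centres at y = -112.5, -37.5, 37.5, 112.5 mm, in any order. A grey rotary switch at y = 195 mm, 42 mm high, is no part of the job. Either tray or carrier is nearer the robot.
- carrier: Fixed aluminium carrier 84 (x) by 305 mm (y) with four empty bays, each 74 (x) by 70 mm (y) inside, centred at x = 0, y = -112.5, -37.5, 37.5, 112.5 mm. Bay floors 5 mm, tops of the 5 mm walls 14 mm above the origin. Origin: underside centre; x away from the robot, y to its left along the row (turned up to 9 degrees), z up. At its ends: terminal strip 34 mm high (y = -173), a loose one (y = 194).

How it is judged:
By the outcome, as a careful person would: the job done as asked, in the order asked, and still so for the second after the job is handed in, with the robot touching nothing.
It also fails if it takes over 99 s, if anything falls off the work surface, if the arm or the gripper's body presses on something with over 40 N, if the wrist force passes 120 N, or if a joint passes its speed limit or range.

## Working session

There is one attempt and no reset: what is moved stays moved. The work goes in short steps, Python scripts to look and compute and a tool call to move; the robot and the scene stay as the last step left them, time stands still between calls to the robot, and variables do not carry over. Pictures are saved under pics/ and viewed, at most 14 in all, crops included, and the job is handed in when it is done.

Besides the shell and the picture viewer there is one more tool, called as name(argument=value, ...) on one line, values as JSON. jog_arm: Moves the arm, as the interface text tells. Its arguments: {"type":"object","properties":{"targets":{"type":"array"},"grip_force":{"type":"number"}},"required":["targets"]}

```bash
mkdir -p pics; ls; cat > h.py <<'E'
import numpy as np, cv2
from scipy.spatial.transform import Rotation as R
from cell import env
def world(im):
    z=im["range_z"].astype(float); v,u=np.indices(z.shape)
    P=np.stack([(u-im["cx"])*z/im["fx"],(v-im["cy"])*z/im["fy"],z],-1)
    E=np.array(im["extrinsics"]); W=(P-E[:3,3])@E[:3,:3]
    W[z==0]=np.nan
    return W
def save(im,n): cv2.imwrite("pics/"+n+".png",im["pixels"][...,::-1])
E
python3 - <<'E'
from h import *
s=env.state(); print({k:np.round(v,3) for k,v in s.items()})
for c in ["top","scene"]:
    im=env.get_image(c); save(im,c+"0"); W=world(im)
    np.savez(c+"0.npz",W=W,px=im["pixels"])
    for n in ["contactor_centre","timer_centre","relay_centre","capacitor_centre","contactor_cradle","tray","carrier"]:
        for d in env.find_in(c,n)[:2]:
            u,v,w,h=d["rect"]; print(c,n,round(d["conf"],2),np.round(d["rect"]),np.round(W[min(419,int(v)),min(559,int(u))]))
E
```

```text
pics
{'t': np.float64(0.0), 'qpos': array([ 1.056,  0.218,  1.615,  0.   ,  1.311, -0.112]), 'qvel': array([ 0.002, -0.002, -0.   , -0.   ,  0.002,  0.001]), 'tau': array([-0.0000e+00, -3.9686e+01, -3.0385e+01, -0.0000e+00,  1.0000e-02,
        0.0000e+00]), 'tcp_pos': array([244.581, 574.272, 229.974]), 'ee_rot': array([-0.628, -3.077,  0.004]), 'wrist_force': array([0.165, 0.422, 0.021]), 'torque': array([-0.009, -0.024, -0.03 ]), 'finger_force': np.float64(0.0), 'finger_gap': np.float64(1.002)}
top contactor_centre 0.68 [244. 261.  28.  38.] [477.  19.  70.]
top timer_centre 0.71 [225. 168. 209.  51.] [642.  54.   7.]
top timer_centre 0.57 [291. 257.  40.  34.] [481. -51.  78.]
top capacitor_centre 0.73 [147. 271.  27.  27.] [463. 163.  75.]
top contactor_cradle 0.63 [246. 265.  43.  51.] [471.  15.  71.]
top tray 0.58 [198. 271. 235.  74.] [464.  88.  73.]
top carrier 0.9 [227. 169. 210.  55.] [640.  51.   6.]
scene contactor_centre 0.83 [256. 178.  40.  52.] [497.  11.  58.]
scene timer_centre 0.58 [217. 199.  46.  54.] [504. -69.  70.]
scene relay_centre 0.7 [288. 152.  25.  38.] [493.  79.  70.]
scene capacitor_centre 0.91 [316. 131.  25.  35.] [475. 155.  61.]
scene contactor_cradle 0.97 [257. 194.  51.  36.] [507.   2.  35.]
scene tray 0.95 [280. 174. 188. 137.] [486.  68.  21.]
scene carrier 0.75 [330. 243. 194. 136.] [640.  47.   6.]
```

```bash
python3 - <<'E'
from h import *
a=cv2.imread("pics/top0.png");cv2.imwrite("pics/top0c.png",cv2.resize(a[100:340,60:380],(800,600),interpolation=cv2.INTER_CUBIC))
d=np.load("top0.npz");W=d["W"]
z=W[...,2]
# height classes
m=((z>25)&(W[...,1]<300)&(W[...,0]>350)&(W[...,0]<760)).astype(np.uint8)
n,l,st,c=cv2.connectedComponentsWithStats(m)
for i in range(1,n):
    if st[i,4]<60: continue
    P=W[l==i]; print(st[i],np.round(np.median(P,0)),np.round(P[:,2].max()))
    h=np.percentile(P[:,2],90); Q=P[P[:,2]>h-25]; print("   rect",np.round(cv2.minAreaRect(Q[:,:2].astype(np.float32)),1) if 0 else cv2.minAreaRect(Q[:,:2].astype(np.float32)))
E
```

```text
[535  94  25  49 698] [ 707. -494.   47.] 90.0
   rect ((723.9349365234375, -497.580322265625), (28.127582550048828, 65.30699920654297), 82.13548278808594)
[304 151  25  31 741] [ 634. -100.   34.] 38.0
   rect ((635.8936767578125, -100.4964828491211), (39.788604736328125, 50.5387077331543), 88.34728240966797)
[495 201  18  27 105] [ 555. -411.   26.] 29.0
   rect ((555.3407592773438, -409.5594482421875), (14.630894660949707, 47.74649429321289), 55.22980880737305)
[ 227  241   32   40 1132] [477.  21.  69.] 73.0
   rect ((479.4427795410156, 20.933401107788086), (58.296051025390625, 44.725502014160156), 4.283819198608398)
[ 275  240   35   35 1044] [482. -54.  69.] 80.0
   rect ((483.38970947265625, -55.26401901245117), (48.189876556396484, 48.198402404785156), 6.250105857849121)
[180 251  30  28 690] [472.  92.  73.] 78.0
   rect ((473.02056884765625, 93.8921890258789), (36.308326721191406, 36.35903549194336), 6.30102014541626)
[ 81 258  32  31 559] [462. 248.  31.] 52.0
   rect ((462.7698059082031, 251.53900146484375), (37.61471939086914, 36.26001739501953), 55.09054946899414)
[131 259  31  24 603] [463. 164.  74.] 83.0
   rect ((463.8758544921875, 168.36647033691406), (34.07320022583008, 34.631202697753906), 0.6322099566459656)
```

View pics/top0c.png

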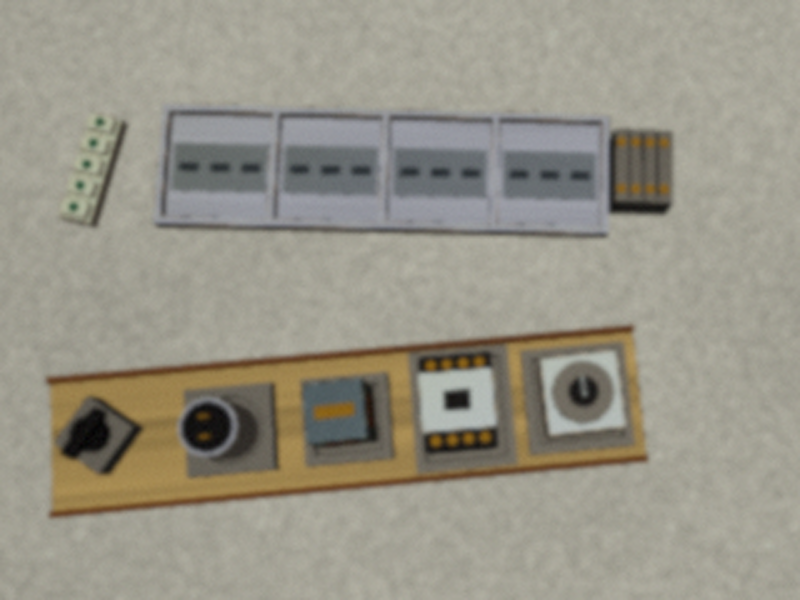

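View pics/scene0.png

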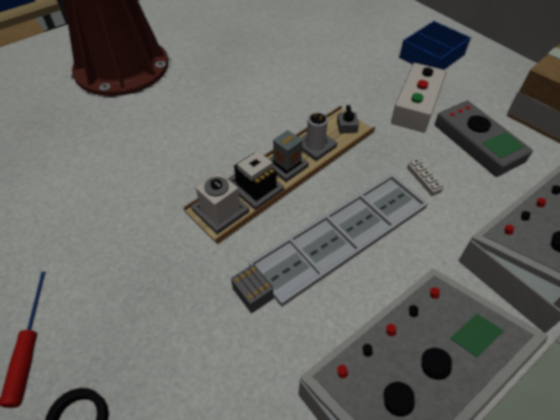

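The capacitor, relay, contactor and timer stand left to right in the near tray (crop pixels about (208,427), (338,411), (456,400) and (583,392)). The carrier is farther away, at crop (380,172), with the dark terminal strip at its right end, so it is oriented as described. Next: the carrier fit and the first approach.

```bash
cat >> h.py <<'E'
def go(x,y,z,psi):
    """remaining shift in tool axes (mm) and turn (rad) to a down pose, finger line at psi"""
    s=env.state(); r=R.from_rotvec(s["ee_rot"]); M=r.as_matrix()
    c,n=np.cos(psi),np.sin(psi)
    G=np.array([[-n,c,0],[c,n,0],[0,0,-1]]).T
    t=R.from_matrix(M.T@G).as_rotvec(); d=np.array([x,y,z])-s["tcp_pos"]
    print("t",round(float(s["t"]),2),"tcp",np.round(s["tcp_pos"],1),"shift now-axes",np.round(M.T@d,1),"goal-axes",np.round(G.T@d,1),"turn",np.round(t,3),"q",np.round(s["qpos"],2),"gap",round(float(s["finger_gap"]),3),"F",np.round(s["wrist_force"],1),"ff",round(float(s["finger_force"]),1))
E
python3 - <<'E'
from h import *
W=np.load("top0.npz")["W"]; x,y,z=W[...,0],W[...,1],W[...,2]
print("table z",np.nanmedian(z[(x>540)&(x<570)&(abs(y)<200)]))
m=((z>3)&(z<22)&(x>560)&(x<720)&(y<225)&(y>-90)).astype(np.uint8)
n,l,st,c=cv2.connectedComponentsWithStats(m)
i=1+np.argmax(st[1:,4]); P=W[l==i]
r=cv2.minAreaRect(P[:,:2].astype(np.float32)); print(st[i],r)
box=cv2.boxPoints(r); print(np.round(box))
# edges by line fit: per y-bin min/max x
ys=np.arange(-75,190,8); 
B=[(b+4,np.percentile(q,1),np.percentile(q,99)) for b in ys for q in [P[(P[:,1]>=b)&(P[:,1]<b+8),0]] if len(q)>10]
B=np.array(B); f=np.polyfit(B[:,0],B[:,1],1); g=np.polyfit(B[:,0],B[:,2],1); print(f,g)
print(np.percentile(P[:,1],[0,.5,1,99,99.5,100]))
go(463.9,168.4,130,.09)
E
```

```text
table z -0.3518449033540689
[ 121  141  189   54 8318] ((640.37890625, 67.3709945678711), (316.0894470214844, 85.20425415039062), 88.3281478881836)
[[593. -89.]
 [678. -92.]
 [688. 224.]
 [602. 227.]]
[2.73751089e-02 5.96665741e+02] [2.63057331e-02 6.79497864e+02]
[-89.8835335  -80.15064818 -78.05515694 221.78781607 223.08556342
 224.98610711]
t 0.8 tcp [245.  575.  231.3] shift now-axes [-360.8 -288.3  101.3] goal-axes [-424.7  181.5  101.3] turn [ 0.    -0.     1.078] q [ 1.06  0.22  1.61 -0.    1.31 -0.11] gap 0.999 F [ 0.2 -0.1 -0.6] ff 0.0
```

jog_arm(targets=[[1,[-0.036,-0.029,0.01],[0,0,0.135]],[1,[-0.04,-0.024,0.01],[0,0,0.135]],[1,[-0.043,-0.018,0.01],[0,0,0.135]],[1,[-0.045,-0.012,0.01],[0,0,0.135]],[1,[-0.046,-0.006,0.01],[0,0,0.135]]])

```text
t: 1.3
tcp_pos: [356.5, 369.2, 181.2]
ee_rot: [1.619, 2.692, 0.001]
wrist_force: [1.9, 0.5, 0.1]
finger_gap: 0.998
finger_force: 0.0
```

jog_arm(targets=[[1,[-0.046,0,0.01],[0,0,0.135]],[1,[-0.046,0.006,0.01],[0,0,0.135]],[1,[-0.044,0.012,0.01],[0,0,0.135]],[1,[-0.042,0.018,0.01],[0,0,0]],[1,[-0.042,0.018,0.01],[0,0,0]]])

```text
t: 1.8
tcp_pos: [464.9, 166.7, 131.4]
ee_rot: [2.121, 2.316, 0.002]
wrist_force: [1.5, 1.0, -0.4]
finger_gap: 0.998
finger_force: 0.0
```

```bash
python3 - <<'E'
from h import *
im=env.get_image("wrist"); save(im,"w1"); W=world(im)
go(463.9,168.4,30,.09)
for n in ["capacitor_centre","capacitor_cradle","relay_centre"]:
    for d in env.find_in("wrist",n)[:1]: print(n,d["conf"],np.round(d["rect"]))
z=W[...,2]
m=((z>55)&(z<90)).astype(np.uint8)
n,l,st,c=cv2.connectedComponentsWithStats(m)
for i in range(1,n):
    if st[i,4]<200: continue
    print(st[i],cv2.minAreaRect(W[l==i][:,:2].astype(np.float32)))
E
```

```text
t 1.85 tcp [467.2 160.9 130. ] shift now-axes [  8.3  -2.8 100. ] goal-axes [  7.8  -2.6 100. ] turn [ 0.002  0.006 -0.005] q [ 0.19  0.05  2.   -0.01  1.09  0.11] gap 1.003 F [ 1.9 -4.1 -0.7] ff 0.0
capacitor_centre 0.77 [283. 222.  62.  83.]
capacitor_cradle 0.95 [283. 204.  81.  79.]
relay_centre 0.79 [284. 321.  56.  92.]
[ 251  195   63   67 3299] ((465.634765625, 170.71353149414062), (35.30905532836914, 35.48837661743164), 9.93420696258545)
[ 256  302   58   67 3656] ((474.3150634765625, 95.55713653564453), (35.90074157714844, 37.67017364501953), 6.0347981452941895)
[ 245  386   81   28 1789] ((479.56072998046875, 37.30176544189453), (57.96934127807617, 17.20909881591797), 5.150134563446045)
```

View pics/w1.png

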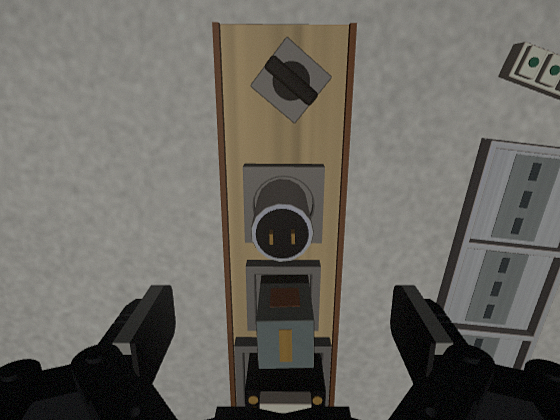

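The wrist view shows the capacitor at (283,232), centred between the fingers, with the relay behind it at (285,335). Descending onto the capacitor.

jog_arm(targets=[[1,[0.008,-0.002,0.004],[0,0,0]],[1,[0,0,0.025],[0,0,0]],[1,[0,0,0.03],[0,0,0]],[1,[0,0,0.03],[0,0,0]],[1,[0,0,0.013],[0,0,0]]], grip_force=40)

```text
t: 2.5
tcp_pos: [458.1, 177.7, 26.7]
ee_rot: [-2.116, -2.318, 0.006]
wrist_force: [-0.7, 0.6, 0.0]
finger_gap: 1.004
finger_force: 0.0
```

jog_arm(targets=[[1,[0,0,0],[0,0,0]],[1,[0,0,0],[0,0,0]],[0.6,[0,0,0],[0,0,0]],[0.5,[0,0,0],[0,0,0]],[0.5,[0,0,0],[0,0,0]]])

```text
t: 3.0
tcp_pos: [462.3, 176.4, 30.5]
ee_rot: [2.121, 2.316, 0.003]
wrist_force: [-0.8, -0.2, -0.7]
finger_gap: 0.518
finger_force: 0.0
```

```bash
python3 - <<'E'
from h import *
im=env.get_image("wrist"); save(im,"w2")
go(464.5,169.2,26,.09)
E
```

```text
t 3.05 tcp [462.1 176.3  30.2] shift now-axes [-7.3  1.8  4.2] goal-axes [-7.3  1.8  4.2] turn [ 0.002 -0.    -0.002] q [ 0.22  0.22  2.04 -0.    0.88  0.13] gap 0.502 F [-0.6  0.   0.1] ff 0.0
```

View pics/w2.png

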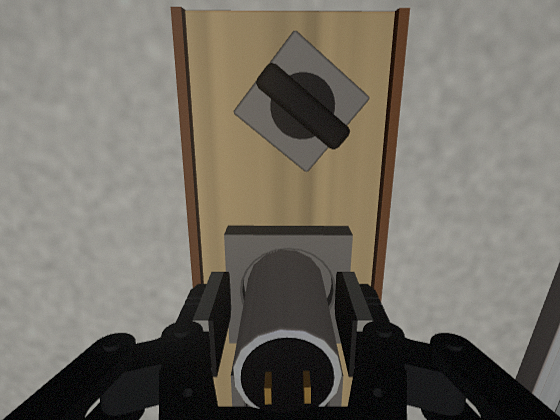

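The capacitor is between the fingers, but the pads sit about 7 mm too far to the left. I'll correct that, close and lift.

jog_arm(targets=[[0.55,[-0.004,0.001,0.002],[0,0,0]],[0.55,[-0.003,0.001,0.002],[0,0,0]],[0.55,[0,0,0],[0,0,0]],[0,[0,0,0],[0,0,0]],[0,[0,0,0],[0,0,0]]], grip_force=40)

```text
t: 3.55
tcp_pos: [463.9, 169.3, 25.2]
ee_rot: [-2.122, -2.317, 0.0]
wrist_force: [-0.1, -0.7, -0.8]
finger_gap: 0.409
finger_force: 39.9
```

jog_arm(targets=[[0,[0,0,0],[0,0,0]],[0,[0,0,-0.01],[0,0,0]],[0,[0,0,-0.01],[0,0,0]],[0,[0,0,0],[0,0,0]],[0,[0,0,0],[0,0,0]]])

```text
t: 4.05
tcp_pos: [464.5, 169.6, 46.1]
ee_rot: [2.121, 2.316, 0.002]
wrist_force: [0.7, 0.1, -1.3]
finger_gap: 0.414
finger_force: 40.0
```

```bash
python3 - <<'E'
from h import *
im=env.get_image("wrist"); save(im,"w3")
go(637.2,-40.1,150,-.027)
E
```

```text
t 4.1 tcp [464.1 169.5  45.7] shift now-axes [-224.   154.1 -104.2] goal-axes [-204.8  178.7 -104.3] turn [ 0.001 -0.     0.115] q [ 0.21  0.19  2.04 -0.    0.91  0.12] gap 0.412 F [ 0.7  1.1 -1.8] ff 40.0
```

View pics/w3.png

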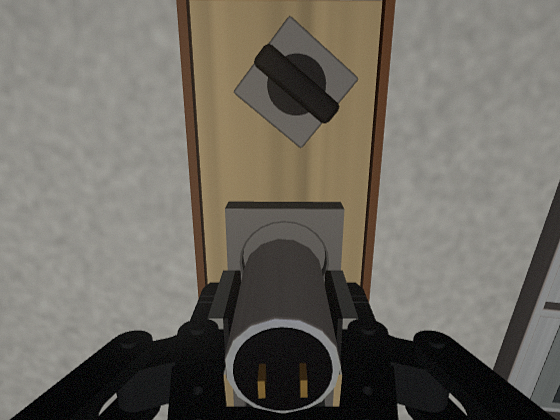

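Capacitor held and lifted. Carrying it over to the right-end bay.

jog_arm(targets=[[0,[0,0,-0.015],[0,0,0]],[0,[0,0,-0.025],[0,0,0]],[0,[0,0,-0.025],[0,0,0]],[0,[0,0,-0.015],[0,0,0]],[0,[0,0,0],[0,0,0]]])

```text
t: 4.6
tcp_pos: [465.8, 169.8, 127.7]
ee_rot: [2.119, 2.315, 0.007]
wrist_force: [-0.4, -0.4, -1.1]
finger_gap: 0.408
finger_force: 40.1
```

jog_arm(targets=[[0,[-0.015,0.01,0],[0,0,0]],[0,[-0.022,0.015,0],[0,0,0]],[0,[-0.025,0.017,0],[0,0,0]],[0,[-0.025,0.017,0],[0,0,0]],[0,[-0.025,0.018,0],[0,0,0]]])

```text
t: 5.1
tcp_pos: [549.7, 63.7, 123.3]
ee_rot: [-2.12, -2.315, 0.003]
wrist_force: [0.7, -0.8, -1.0]
finger_gap: 0.409
finger_force: 40.1
```

jog_arm(targets=[[0,[-0.025,0.018,0],[0,0,0]],[0,[-0.025,0.017,0],[0,0,0]],[0,[-0.025,0.017,0],[0,0,0]],[0,[-0.022,0.015,0],[0,0,0]],[0,[-0.015,0.01,0],[0,0,0]]])

```text
t: 5.6
tcp_pos: [636.9, -41.8, 123.1]
ee_rot: [-2.122, -2.314, 0.002]
wrist_force: [-0.5, 0.2, -1.4]
finger_gap: 0.414
finger_force: 40.1
```

jog_arm(targets=[[0,[0,0,0.01],[0,0,0.03]],[0,[0,0,0.02],[0,0,0.05]],[0,[0,0,0.02],[0,0,0.035]],[0,[0,0,0.01],[0,0,0]],[0,[0,0,0],[0,0,0]]])

```text
t: 6.1
tcp_pos: [634.1, -39.7, 61.6]
ee_rot: [-2.246, -2.188, 0.006]
wrist_force: [0.0, 0.5, -0.7]
finger_gap: 0.411
finger_force: 40.1
```

```bash
python3 - <<'E'
from h import *
im=env.get_image("wrist"); save(im,"w4")
go(637.2,-40.1,20,-.027)
E
```

```text
t 6.15 tcp [635.5 -39.9  63.4] shift now-axes [-0.1  1.8 43.4] goal-axes [-0.1  1.7 43.4] turn [-0.004 -0.     0.001] q [-0.17  0.43  1.69 -0.    1.03 -0.15] gap 0.412 F [ 1.2 -0.2 -1.3] ff 40.1
```

View pics/w4.png

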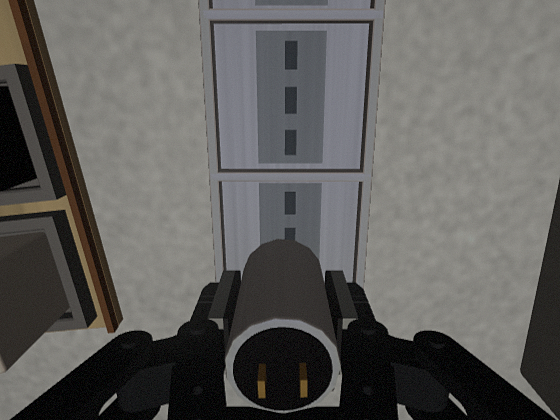

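The view shows the can over the right-end bay and centred on its strip. Lowering it.

jog_arm(targets=[[0,[0,0.002,0.01],[0,0,0]],[0,[0,0,0.014],[0,0,0]],[0,[0,0,0.01],[0,0,0]],[0,[0,0,0.006],[0,0,0]],[0,[0,0,0.001],[0,0,0]]])

```text
t: 6.65
tcp_pos: [637.7, -40.0, 22.6]
ee_rot: [-2.25, -2.19, 0.003]
wrist_force: [0.7, -0.7, -1.5]
finger_gap: 0.409
finger_force: 40.1
```

jog_arm(targets=[[0,[0,0,0],[0,0,0]],[0,[0,0,0.001],[0,0,0]],[0,[0,0,0.001],[0,0,0]],[0,[0,0,0.001],[0,0,0]],[0,[0,0,0],[0,0,0]]])

```text
t: 7.15
tcp_pos: [639.0, -40.3, 21.4]
ee_rot: [2.251, 2.191, 0.0]
wrist_force: [0.5, -0.0, -1.6]
finger_gap: 0.415
finger_force: 40.1
```

jog_arm(targets=[[0,[0,0,0],[0,0,0]],[0,[0,0,0.001],[0,0,0]],[0,[0,0,0],[0,0,0]],[0,[0,0,0.001],[0,0,0]],[0,[0,0,0],[0,0,0]]])

```text
t: 7.65
tcp_pos: [638.9, -40.2, 19.1]
ee_rot: [-2.251, -2.191, 0.0]
wrist_force: [-0.6, 0.1, -1.1]
finger_gap: 0.412
finger_force: 40.1
```

jog_arm(targets=[[0,[0,0,0],[0,0,0]],[0,[0,0,0.0005],[0,0,0]],[0,[0,0,0.0005],[0,0,0]],[0,[0,0,0],[0,0,0]],[0,[0,0,0],[0,0,0]]])

```text
t: 8.15
tcp_pos: [639.0, -40.3, 18.3]
ee_rot: [-2.251, -2.191, 0.0]
wrist_force: [-0.5, -0.0, -1.4]
finger_gap: 0.412
finger_force: 40.4
```

```bash
python3 - <<'E'
from h import *
for _ in range(4):
    im=env.get_image("scene"); go(638,-40,18,-.027)
E
```

```text
t 8.2 tcp [639.  -40.2  18.3] shift now-axes [ 0.2 -1.   0.3] goal-axes [ 0.2 -1.   0.3] turn [0. 0. 0.] q [-0.17  0.5   1.69 -0.    0.96 -0.15] gap 0.408 F [ 0.4 -0.2 -1.1] ff 40.4
t 8.25 tcp [639.  -40.3  18.3] shift now-axes [ 0.3 -1.   0.3] goal-axes [ 0.3 -1.   0.3] turn [-0.  0.  0.] q [-0.17  0.5   1.69 -0.    0.96 -0.15] gap 0.411 F [ 0.2  0.1 -0.7] ff 40.4
t 8.3 tcp [639.  -40.3  18.3] shift now-axes [ 0.3 -1.   0.3] goal-axes [ 0.3 -1.   0.3] turn [ 0. -0. -0.] q [-0.17  0.5   1.69  0.    0.96 -0.15] gap 0.411 F [ 0.2 -0.1 -0.7] ff 40.4
t 8.35 tcp [639.  -40.3  18.3] shift now-axes [ 0.3 -1.   0.3] goal-axes [ 0.3 -1.   0.3] turn [-0.  0. -0.] q [-0.17  0.5   1.69 -0.    0.96 -0.15] gap 0.411 F [-0.2 -0.1 -1. ] ff 40.4
```

jog_arm(targets=[[0,[0,0,0.0005],[0,0,0]],[0,[0,0,0.0005],[0,0,0]],[0,[0,0,0],[0,0,0]],[0,[0,0,0],[0,0,0]],[0,[0,0,0],[0,0,0]]])

```text
t: 8.85
tcp_pos: [639.0, -40.3, 18.2]
ee_rot: [-2.251, -2.191, 0.0]
wrist_force: [-2.5, -0.2, 5.8]
finger_gap: 0.415
finger_force: 40.6
```

Contact with the floor. Releasing and retreating straight up.

jog_arm(targets=[[0.5,[0,0,0],[0,0,0]],[0.7,[0,0,0],[0,0,0]],[1,[0,0,0],[0,0,0]],[1,[0,0,0],[0,0,0]],[1,[0,0,0],[0,0,0]]])

```text
t: 9.35
tcp_pos: [638.9, -40.3, 17.1]
ee_rot: [-2.251, -2.191, 0.0]
wrist_force: [0.8, -0.1, 0.4]
finger_gap: 1.002
finger_force: 0.0
```

jog_arm(targets=[[1,[0,0,-0.01],[0,0,0]],[1,[0,0,-0.03],[0,0,0]],[1,[0,0,-0.04],[0,0,0]],[1,[0,0,-0.03],[0,0,0]],[1,[0,0,-0.01],[0,0,0]]])

```text
t: 9.85
tcp_pos: [642.2, -40.8, 143.0]
ee_rot: [2.246, 2.186, 0.008]
wrist_force: [0.8, -0.9, 0.9]
finger_gap: 0.998
finger_force: 0.0
```

```bash
cat >> h.py <<'E'
def tall(c,lo=45):
    im=env.get_image(c); W=world(im); z=W[...,2]
    m=((z>lo)&(z<95)&(W[...,0]>420)&(W[...,0]<720)&(W[...,1]>-110)&(W[...,1]<225)).astype(np.uint8)
    n,l,st,_=cv2.connectedComponentsWithStats(m)
    for i in range(1,n):
        if st[i,4]<150: continue
        P=W[l==i]; r=cv2.minAreaRect(P[:,:2].astype(np.float32))
        print(c,st[i],np.round(r[0],1),np.round(r[1],1),round(r[2],1),"ztop",np.round(np.percentile(P[:,2],[50,95])))
    return im
E
python3 - <<'E'
from h import *
save(tall("top"),"top2")
go(473.5,94.5,110,.09)
E
```

```text
t 9.9 tcp [642.1 -40.7 142.7] shift now-axes [ 130.7 -172.4   31.1] goal-axes [ 149.8 -155.7   32.7] turn [ 0.008  0.002 -0.117] q [-0.17  0.33  1.64  0.    1.16 -0.15] gap 1.002 F [ 0.3 -0.4  1.5] ff 0.0
```

jog_arm(targets=[[1,[0.02,-0.025,0],[0,0,0]],[1,[0.03,-0.04,0],[0,0,0]],[1,[0.032,-0.038,0],[0,0,0]],[1,[0.029,-0.04,0],[0,0,0]],[1,[0.02,-0.026,0],[0,0,0]]])

```text
t: 10.4
tcp_pos: [468.9, 96.6, 134.7]
ee_rot: [-2.247, -2.189, 0.006]
wrist_force: [0.2, 0.7, 0.3]
finger_gap: 0.996
finger_force: 0.0
```

jog_arm(targets=[[1,[0,0,0],[0,0,-0.06]],[1,[0,0,0],[0,0,-0.057]],[1,[0,0,0],[0,0,0]],[1,[0,0,0],[0,0,0]],[1,[0,0,0],[0,0,0]]])

```text
t: 10.9
tcp_pos: [473.2, 95.1, 136.6]
ee_rot: [-2.12, -2.317, 0.001]
wrist_force: [-0.3, 0.3, -0.4]
finger_gap: 0.999
finger_force: 0.0
```

```bash
python3 - <<'E'
from h import *
save(tall("wrist"),"w5"); save(tall("scene"),"s5")
go(473.8,95,26,.09)
E
```

```text
wrist [ 251  192   63   72 4295] [474.4  95.3] [36.  36.9] 6.3 ztop [75. 76.]
wrist [ 240  287   86   79 6185] [480.8  22.4] [58.  46.3] 4.3 ztop [70. 72.]
wrist [ 244  374   68   40 2290] [482.7 -34.7] [48.  11.7] 4.7 ztop [63. 71.]
scene [273 130  30  33 678] [473.1  93.9] [39.  37.2] 5.9 ztop [72. 75.]
scene [ 234  151   43   39 1002] [479.6  21. ] [59.7 45.9] 4.1 ztop [66. 71.]
scene [ 196  172   43   41 1085] [483.8 -55.4] [50.1 48.2] 6.7 ztop [68. 78.]
scene [275 239  25  29 615] [639.6 -40.2] [34.3 35.8] 53.8 ztop [67. 70.]
t 11.0 tcp [473.5  95.  137. ] shift now-axes [-1.00e-01  3.00e-01  1.11e+02] goal-axes [-1.00e-01  3.00e-01  1.11e+02] turn [-0.001 -0.    -0.001] q [ 0.05  0.02  2.02  0.    1.1  -0.04] gap 1.001 F [-0.4  0.3 -0.5] ff 0.0
```

View pics/s5.png

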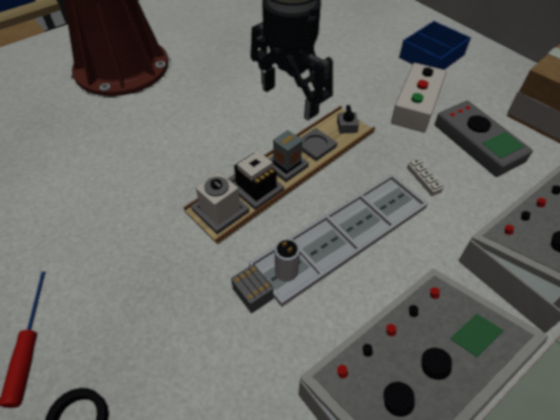

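The capacitor stands upright in the right-end bay (287,262). The gripper is over the relay at (288,152). Picking the relay.

jog_arm(targets=[[1,[0.0,0,0.02],[0,0,0]],[1,[0,0,0.03],[0,0,0]],[1,[0,0,0.03],[0,0,0]],[1,[0,0,0.021],[0,0,0]],[1,[0,0,0.01],[0,0,0]]])

```text
t: 11.5
tcp_pos: [471.8, 95.0, 24.0]
ee_rot: [-2.118, -2.316, 0.005]
wrist_force: [0.3, 0.2, 0.5]
finger_gap: 0.997
finger_force: 0.0
```

jog_arm(targets=[[1,[0,0,0],[0,0,0]],[1,[0,0,0],[0,0,0]],[0,[0,0,0],[0,0,0]],[0,[0,0,0],[0,0,0]],[0,[0,0,0],[0,0,0]]])

```text
t: 12.0
tcp_pos: [474.5, 95.3, 27.3]
ee_rot: [2.118, 2.318, 0.002]
wrist_force: [0.3, 0.1, 0.2]
finger_gap: 0.512
finger_force: 0.0
```

jog_arm(targets=[[0,[0,0,0],[0,0,0]],[0,[0,0,0],[0,0,0]],[0,[0,0,0],[0,0,0]],[0,[0,0,-0.01],[0,0,0]],[0,[0,0,-0.01],[0,0,0]]])

```text
t: 12.5
tcp_pos: [472.7, 95.2, 46.2]
ee_rot: [-2.118, -2.318, 0.002]
wrist_force: [0.9, -0.3, -0.9]
finger_gap: 0.421
finger_force: 40.3
```

jog_arm(targets=[[0,[0,0,-0.02],[0,0,0]],[0,[0,0,-0.03],[0,0,0]],[0,[0,0,-0.02],[0,0,0]],[0,[0,0,-0.01],[0,0,0]],[0,[0,0,0],[0,0,0]]])

```text
t: 13.0
tcp_pos: [474.9, 95.3, 128.2]
ee_rot: [2.117, 2.317, 0.005]
wrist_force: [0.1, 0.3, -1.3]
finger_gap: 0.417
finger_force: 40.3
```

```bash
python3 - <<'E'
from h import *
save(env.get_image("wrist"),"w6")
go(639.5,35,70,-.027)
E
```

```text
t 13.05 tcp [473.8  95.2 126.8] shift now-axes [-74.9 159.5  57. ] goal-axes [-55.8 167.2  56.8] turn [ 0.001 -0.     0.117] q [ 0.05  0.03  2.03 -0.    1.08 -0.04] gap 0.418 F [ 0.1 -1.1 -0.9] ff 40.3
```

View pics/w6.png

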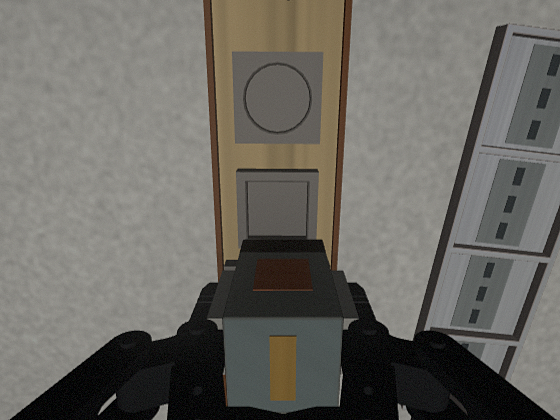

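The relay is held straight. Its empty pocket shows at (277,207). Carrying it over.

jog_arm(targets=[[0,[-0.007,0.014,0],[0,0,0]],[0,[-0.01,0.022,0],[0,0,0]],[0,[-0.011,0.024,0],[0,0,0.03]],[0,[-0.011,0.024,0],[0,0,0.03]],[0,[-0.01,0.024,0],[0,0,0.03]]])

```text
t: 13.55
tcp_pos: [585.5, 53.0, 124.1]
ee_rot: [-2.222, -2.219, 0.003]
wrist_force: [0.8, 1.2, -0.6]
finger_gap: 0.419
finger_force: 40.4
```

jog_arm(targets=[[0,[-0.01,0.024,0],[0,0,0.027]],[0,[-0.007,0.02,0],[0,0,0]],[0,[-0.004,0.01,0],[0,0,0]],[0,[0,0,0],[0,0,0]],[0,[0,0,0],[0,0,0]]])

```text
t: 14.05
tcp_pos: [637.4, 32.2, 125.0]
ee_rot: [-2.25, -2.189, 0.003]
wrist_force: [-0.6, 0.3, -0.8]
finger_gap: 0.417
finger_force: 40.4
```

```bash
python3 - <<'E'
from h import *
env.get_image("wrist")
go(639.5,35,22,-.027)
E
```

```text
t 14.1 tcp [637.2  32.4 125.2] shift now-axes [  2.6   2.5 103.2] goal-axes [  2.6   2.2 103.2] turn [-0.003 -0.     0.   ] q [-0.06  0.35  1.66  0.    1.14 -0.03] gap 0.41 F [-0.5 -0.2 -0.3] ff 40.4
```

jog_arm(targets=[[0,[0.0025,0.002,0.015],[0,0,0]],[0,[0,0,0.025],[0,0,0]],[0,[0,0,0.025],[0,0,0]],[0,[0,0,0.02],[0,0,0]],[0,[0,0,0.01],[0,0,0]]])

```text
t: 14.6
tcp_pos: [637.4, 35.3, 27.8]
ee_rot: [-2.248, -2.189, 0.006]
wrist_force: [-0.8, 0.0, -1.0]
finger_gap: 0.417
finger_force: 40.3
```

jog_arm(targets=[[0,[0,0,0.005],[0,0,0]],[0,[0,0,0.003],[0,0,0]],[0,[0,0,0.001],[0,0,0]],[0,[0,0,0],[0,0,0]],[0,[0,0,0],[0,0,0]]])

```text
t: 15.1
tcp_pos: [641.4, 34.5, 23.4]
ee_rot: [2.25, 2.19, 0.002]
wrist_force: [-0.3, -0.3, 0.3]
finger_gap: 0.417
finger_force: 40.3
```

jog_arm(targets=[[0,[0,0,0.001],[0,0,0]],[0,[0,0,0.0005],[0,0,0]],[0,[0,0,0.0005],[0,0,0]],[0,[0,0,0],[0,0,0]],[0,[0,0,0],[0,0,0]]])

```text
t: 15.6
tcp_pos: [640.5, 34.6, 20.3]
ee_rot: [-2.251, -2.191, 0.0]
wrist_force: [-0.6, 0.7, -1.0]
finger_gap: 0.416
finger_force: 40.5
```

jog_arm(targets=[[0,[0,0,0.0005],[0,0,0]],[0,[0,0,0.0005],[0,0,0]],[0,[0,0,0],[0,0,0]],[0,[0,0,0],[0,0,0]],[0,[0,0,0],[0,0,0]]])

```text
t: 16.1
tcp_pos: [640.5, 34.6, 20.2]
ee_rot: [-2.251, -2.191, 0.001]
wrist_force: [-3.0, 0.5, 4.5]
finger_gap: 0.418
finger_force: 41.1
```

jog_arm(targets=[[0,[0,0,0.0005],[0,0,0]],[0,[0,0,0],[0,0,0]],[0,[0,0,0.0005],[0,0,0]],[0,[0,0,0],[0,0,0]],[0,[0,0,0],[0,0,0]]])

```text
t: 16.6
tcp_pos: [640.5, 34.6, 20.2]
ee_rot: [-2.251, -2.191, 0.001]
wrist_force: [-4.8, 0.0, 8.8]
finger_gap: 0.421
finger_force: 41.6
```

jog_arm(targets=[[0.5,[0,0,0],[0,0,0]],[0.7,[0,0,0],[0,0,0]],[1,[0,0,0],[0,0,0]],[1,[0,0,0],[0,0,0]],[1,[0,0,0],[0,0,0]]])

```text
t: 17.1
tcp_pos: [640.4, 34.6, 18.0]
ee_rot: [-2.251, -2.191, 0.0]
wrist_force: [-0.3, 0.5, -0.6]
finger_gap: 0.998
finger_force: 0.0
```

jog_arm(targets=[[1,[0,0,-0.01],[0,0,0]],[1,[0,0,-0.03],[0,0,0]],[1,[0,0,-0.04],[0,0,0]],[1,[0,0,-0.03],[0,0,0]],[1,[0,0,-0.01],[0,0,0]]])

```text
t: 17.6
tcp_pos: [643.8, 34.5, 143.9]
ee_rot: [2.246, 2.187, 0.01]
wrist_force: [0.3, -1.2, 0.1]
finger_gap: 0.999
finger_force: 0.0
```

jog_arm(targets=[[1,[-0.003,-0.022,0],[0,0,0]],[1,[-0.003,-0.037,0],[0,0,0]],[1,[-0.004,-0.04,0],[0,0,0]],[1,[-0.004,-0.036,0],[0,0,0]],[1,[-0.003,-0.025,0],[0,0,0]]])

```text
t: 18.1
tcp_pos: [476.5, 22.1, 136.7]
ee_rot: [-2.249, -2.189, 0.004]
wrist_force: [-1.7, -0.1, 0.8]
finger_gap: 0.999
finger_force: 0.0
```

jog_arm(targets=[[1,[0,0,0],[0,0,-0.06]],[1,[0,0,0],[0,0,-0.055]],[1,[0,0,0],[0,0,0]],[1,[0,0,0],[0,0,0]],[1,[0,0,0],[0,0,0]]])

```text
t: 18.6
tcp_pos: [480.0, 21.9, 138.0]
ee_rot: [-2.122, -2.316, 0.001]
wrist_force: [0.8, -0.7, -0.7]
finger_gap: 1.001
finger_force: 0.0
```

```bash
python3 - <<'E'
from h import *
save(tall("wrist"),"w7"); save(tall("scene"),"s7")
go(480.2,21.6,24,.087)
E
```

```text
wrist [ 235  185   95   82 7141] [480.7  22. ] [58.2 45.8] 4.4 ztop [70. 72.]
wrist [ 492  192   68   70 3880] [640.1  34.7] [36.6 35.3] 88.4 ztop [67. 69.]
wrist [ 241  288   73   80 5551] [484.6 -53.8] [48.  49.6] 6.0 ztop [69. 79.]
wrist [ 469  294   70   63 3100] [640.  -38.5] [35.2 36.5] 53.2 ztop [68. 72.]
scene [ 234  151   43   39 1006] [479.   20.6] [60.3 47.3] 4.8 ztop [66. 71.]
scene [ 196  172   43   41 1086] [484. -55.] [49.3 49.4] 7.1 ztop [68. 78.]
scene [310 210  34  36 764] [640.4  32.8] [36.6 37.2] 87.8 ztop [67. 68.]
scene [275 239  25  30 616] [639.3 -40.3] [34.9 35.3] 82.7 ztop [67. 70.]
t 18.7 tcp [480.2  21.9 138.1] shift now-axes [-3.000e-01  1.000e-01  1.141e+02] goal-axes [ -0.3   0.  114.1] turn [-0.    -0.     0.001] q [-0.1   0.01  2.03 -0.    1.1  -0.19] gap 0.997 F [0.3 0.5 0.1] ff 0.0
```

View pics/s7.png

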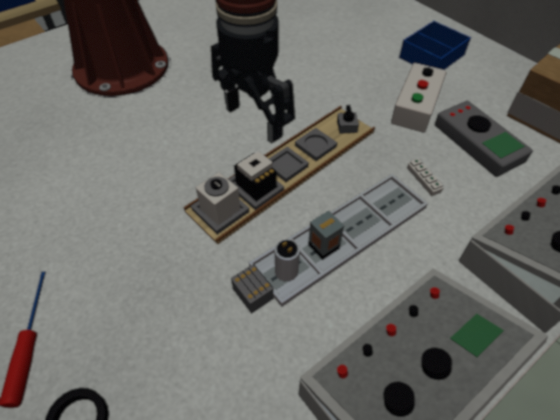

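The relay stands in the second bay from the right (326,235). The gripper is over the contactor. Picking it.

jog_arm(targets=[[1,[0.0,0,0.02],[0,0,0]],[1,[0,0,0.03],[0,0,0]],[1,[0,0,0.03],[0,0,0]],[1,[0,0,0.025],[0,0,0]],[1,[0,0,0.01],[0,0,0]]], grip_force=60)

```text
t: 19.2
tcp_pos: [477.8, 22.1, 20.7]
ee_rot: [-2.119, -2.314, 0.005]
wrist_force: [1.0, 0.3, 0.3]
finger_gap: 1.0
finger_force: 0.0
```

jog_arm(targets=[[1,[0,0,0.002],[0,0,0]],[1,[0,0,0],[0,0,0]],[0,[0,0,0],[0,0,0]],[0,[0,0,0],[0,0,0]],[0,[0,0,0],[0,0,0]]])

```text
t: 19.7
tcp_pos: [480.6, 21.7, 22.9]
ee_rot: [2.121, 2.317, -0.0]
wrist_force: [-2.2, -0.1, 6.1]
finger_gap: 0.673
finger_force: 66.5
```

jog_arm(targets=[[0,[0,0,0],[0,0,0]],[0,[0,0,0],[0,0,0]],[0,[0,0,-0.005],[0,0,0]],[0,[0,0,-0.01],[0,0,0]],[0,[0,0,-0.01],[0,0,0]]])

```text
t: 20.2
tcp_pos: [480.0, 21.9, 47.1]
ee_rot: [2.122, 2.317, 0.0]
wrist_force: [0.4, -1.0, -1.3]
finger_gap: 0.671
finger_force: 65.6
```

```bash
python3 - <<'E'
from h import *
save(env.get_image("wrist"),"w8")
go(641.4,110,126,-.027)
E
```

```text
t 20.25 tcp [481.8  21.8  48.9] shift now-axes [ 73.7 167.1 -76.5] goal-axes [ 92.5 157.2 -77.1] turn [0.004 0.    0.115] q [-0.1   0.16  2.07  0.    0.91 -0.19] gap 0.671 F [ 0.6  0.9 -1.3] ff 65.6
```

View pics/w8.png

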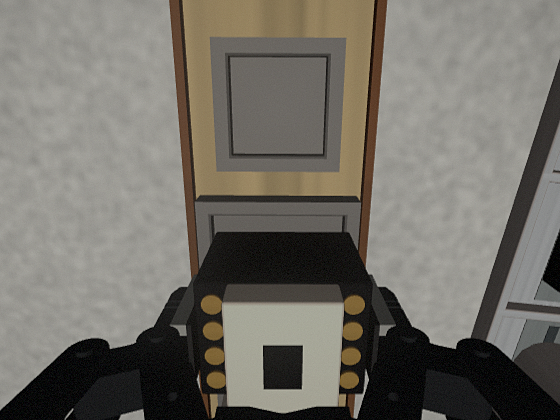

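The contactor is held level and is lifting out of its pocket. Lifting fully and carrying it.

jog_arm(targets=[[0,[0,0,-0.015],[0,0,0]],[0,[0,0,-0.025],[0,0,0]],[0,[0,0,-0.025],[0,0,0]],[0,[0,0,-0.015],[0,0,0]],[0,[0,0,0],[0,0,0]]])

```text
t: 20.75
tcp_pos: [482.8, 21.7, 129.6]
ee_rot: [2.118, 2.313, 0.007]
wrist_force: [-0.3, 0.7, -2.0]
finger_gap: 0.669
finger_force: 65.7
```

jog_arm(targets=[[0,[0.006,0.012,0],[0,0,0]],[0,[0.009,0.02,0],[0,0,0]],[0,[0.01,0.022,0],[0,0,0]],[0,[0.01,0.024,0],[0,0,0]],[0,[0.01,0.024,0],[0,0,0]]])

```text
t: 21.25
tcp_pos: [578.0, 76.8, 124.0]
ee_rot: [-2.12, -2.315, 0.003]
wrist_force: [0.3, 1.0, -2.2]
finger_gap: 0.67
finger_force: 65.6
```

jog_arm(targets=[[0,[0.01,0.024,0],[0,0,0]],[0,[0.01,0.02,0],[0,0,0]],[0,[0.006,0.014,0],[0,0,0.03]],[0,[0.003,0.008,0],[0,0,0.045]],[0,[0,0,0],[0,0,0.04]]])

```text
t: 21.75
tcp_pos: [641.7, 111.4, 123.7]
ee_rot: [-2.251, -2.189, 0.002]
wrist_force: [-0.5, 0.2, -2.3]
finger_gap: 0.672
finger_force: 65.6
```

jog_arm(targets=[[0,[0,0,0.01],[0,0,0]],[0,[0,0,0.02],[0,0,0]],[0,[0,0,0.02],[0,0,0]],[0,[0,0,0.01],[0,0,0]],[0,[0,0,0],[0,0,0]]])

```text
t: 22.25
tcp_pos: [638.2, 110.1, 62.2]
ee_rot: [-2.247, -2.188, 0.008]
wrist_force: [-1.1, -0.4, -2.0]
finger_gap: 0.667
finger_force: 65.6
```

```bash
python3 - <<'E'
from h import *
env.get_image("wrist")
go(641.4,110,18,-.027)
E
```

```text
t 22.3 tcp [639.6 110.2  64.2] shift now-axes [-0.1  1.9 46.2] goal-axes [-0.1  1.8 46.2] turn [-0.004  0.     0.   ] q [0.06 0.45 1.65 0.   1.04 0.09] gap 0.668 F [ 0.2 -0.1 -1.9] ff 65.6
```

jog_arm(targets=[[0,[0,0,0.01],[0,0,0]],[0,[0,0,0.015],[0,0,0]],[0,[0,0,0.012],[0,0,0]],[0,[0,0,0.006],[0,0,0]],[0,[0,0,0.003],[0,0,0]]])

```text
t: 22.8
tcp_pos: [640.0, 110.0, 18.7]
ee_rot: [-2.25, -2.19, 0.003]
wrist_force: [-0.5, 0.2, -2.1]
finger_gap: 0.668
finger_force: 65.6
```

jog_arm(targets=[[0,[0,0,0],[0,0,0]],[0,[0,0,0.001],[0,0,0]],[0,[0,0,0],[0,0,0]],[0,[0,0,0],[0,0,0]],[0,[0,0,0],[0,0,0]]])

```text
t: 23.3
tcp_pos: [641.4, 110.2, 19.8]
ee_rot: [2.251, 2.191, 0.001]
wrist_force: [-0.0, -0.6, -2.2]
finger_gap: 0.673
finger_force: 65.6
```

jog_arm(targets=[[0,[0,0,0.001],[0,0,0]],[0,[0,0,0.001],[0,0,0]],[0,[0,0,0],[0,0,0]],[0,[0,0,0],[0,0,0]],[0,[0,0,0],[0,0,0]]])

```text
t: 23.8
tcp_pos: [641.1, 110.2, 17.3]
ee_rot: [-2.251, -2.191, 0.0]
wrist_force: [-0.2, -0.4, -2.8]
finger_gap: 0.67
finger_force: 65.6
```

jog_arm(targets=[[0,[0,0,0.0005],[0,0,0]],[0,[0,0,0.0005],[0,0,0]],[0,[0,0,0],[0,0,0]],[0,[0,0,0],[0,0,0]],[0,[0,0,0],[0,0,0]]])

```text
t: 24.3
tcp_pos: [641.1, 110.2, 16.3]
ee_rot: [-2.251, -2.191, -0.0]
wrist_force: [-0.1, -0.1, -3.0]
finger_gap: 0.668
finger_force: 65.6
```

jog_arm(targets=[[0,[0,0,0.0005],[0,0,0]],[0,[0,0,0.0005],[0,0,0]],[0,[0,0,0],[0,0,0]],[0,[0,0,0],[0,0,0]],[0,[0,0,0],[0,0,0]]])

```text
t: 24.8
tcp_pos: [641.2, 110.2, 16.0]
ee_rot: [2.251, 2.191, 0.0]
wrist_force: [-2.6, 0.4, 4.7]
finger_gap: 0.67
finger_force: 66.2
```

Contact. Releasing, then moving to the timer.

jog_arm(targets=[[0.75,[0,0,0],[0,0,0]],[0.9,[0,0,0],[0,0,0]],[1,[0,0,0],[0,0,0]],[1,[0,0,0],[0,0,0]],[1,[0,0,0],[0,0,0]]])

```text
t: 25.3
tcp_pos: [641.1, 110.1, 15.1]
ee_rot: [-2.251, -2.191, 0.0]
wrist_force: [-0.4, 0.3, -0.5]
finger_gap: 1.004
finger_force: 0.0
```

jog_arm(targets=[[1,[0,0,-0.01],[0,0,0]],[1,[0,0,-0.03],[0,0,0]],[1,[0,0,-0.04],[0,0,0]],[1,[0,0,-0.03],[0,0,0]],[1,[0,0,-0.01],[0,0,0]]])

```text
t: 25.8
tcp_pos: [644.4, 110.4, 141.1]
ee_rot: [2.247, 2.187, 0.011]
wrist_force: [0.9, -0.5, 1.0]
finger_gap: 1.0
finger_force: 0.0
```

jog_arm(targets=[[1,[-0.013,-0.012,0],[0,0,0]],[1,[-0.022,-0.02,0],[0,0,0]],[1,[-0.026,-0.023,0],[0,0,0]],[1,[-0.026,-0.023,0],[0,0,0]],[1,[-0.026,-0.023,0],[0,0,0]]])

```text
t: 26.3
tcp_pos: [535.3, -0.8, 134.3]
ee_rot: [-2.25, -2.191, 0.002]
wrist_force: [1.3, -0.0, 0.6]
finger_gap: 1.003
finger_force: 0.0
```

jog_arm(targets=[[1,[-0.026,-0.023,0],[0,0,0]],[1,[-0.02,-0.019,0],[0,0,0]],[1,[-0.01,-0.009,0],[0,0,-0.06]],[1,[0,0,0],[0,0,-0.055]],[1,[0,0,0],[0,0,0]]])

```text
t: 26.8
tcp_pos: [483.5, -54.9, 134.6]
ee_rot: [-2.122, -2.315, 0.001]
wrist_force: [-0.6, 0.2, -0.5]
finger_gap: 0.996
finger_force: 0.0
```

```bash
python3 - <<'E'
from h import *
save(tall("scene"),"s9"); tall("wrist")
go(484.3,-54.3,25,.09)
E
```

```text
scene [ 196  172   43   41 1084] [484.3 -55.4] [50.2 48.4] 6.5 ztop [68. 78.]
scene [ 340  187   47   40 1048] [640.7 109.8] [46.8 59.1] 88.0 ztop [62. 64.]
scene [310 210  34  36 767] [640.3  33. ] [37.2 37.8] 89.1 ztop [66. 69.]
scene [275 239  25  30 623] [639.6 -40. ] [34.3 36.4] 51.7 ztop [67. 70.]
wrist [ 520   63   40   71 2002] [624.1  34. ] [ 8.8 36.7] 9.4 ztop [58. 68.]
wrist [ 240  183   83   86 6694] [484.8 -54.1] [48.2 48.5] 6.2 ztop [70. 79.]
wrist [ 494  191   66   66 3419] [636.1 -39.9] [28.7 36. ] 13.2 ztop [68. 70.]
t 26.9 tcp [484.2 -54.5 134.8] shift now-axes [  0.2   0.2 109.8] goal-axes [2.000e-01 1.000e-01 1.098e+02] turn [-0.001 -0.    -0.003] q [-0.26  0.03  2.01  0.    1.1  -0.34] gap 0.998 F [-1.  -0.1  0.1] ff 0.0
```

View pics/s9.png

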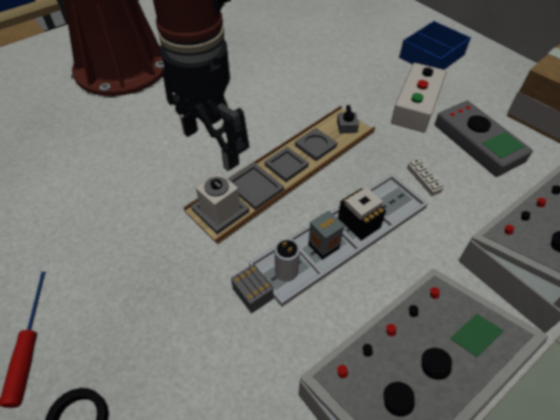

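The contactor stands in the third bay (362,212). The gripper is over the timer at (217,195). Picking it.

jog_arm(targets=[[1,[0.0,0,0.02],[0,0,0]],[1,[0,0,0.03],[0,0,0]],[1,[0,0,0.03],[0,0,0]],[1,[0,0,0.02],[0,0,0]],[1,[0,0,0.01],[0,0,0]]], grip_force=50)

```text
t: 27.4
tcp_pos: [482.8, -53.8, 22.9]
ee_rot: [-2.119, -2.314, 0.003]
wrist_force: [-0.7, -0.7, -0.3]
finger_gap: 0.997
finger_force: 0.0
```

jog_arm(targets=[[1,[0,0,0],[0,0,0]],[1,[0,0,0],[0,0,0]],[0,[0,0,0],[0,0,0]],[0,[0,0,0],[0,0,0]],[0,[0,0,0],[0,0,0]]])

```text
t: 27.9
tcp_pos: [485.6, -55.0, 26.6]
ee_rot: [2.12, 2.316, 0.001]
wrist_force: [0.4, 0.5, -0.4]
finger_gap: 0.557
finger_force: 52.0
```

jog_arm(targets=[[0,[0,0,0],[0,0,0]],[0,[0,0,0],[0,0,0]],[0,[0,0,-0.005],[0,0,0]],[0,[0,0,-0.01],[0,0,0]],[0,[0,0,-0.01],[0,0,0]]])

```text
t: 28.4
tcp_pos: [483.9, -54.5, 50.5]
ee_rot: [-2.121, -2.316, 0.001]
wrist_force: [0.5, -0.5, -0.9]
finger_gap: 0.554
finger_force: 51.9
```

jog_arm(targets=[[0,[0,0,-0.02],[0,0,0]],[0,[0,0,-0.03],[0,0,0]],[0,[0,0,-0.025],[0,0,0]],[0,[0,0,-0.01],[0,0,0]],[0,[0,0,0],[0,0,0]]])

```text
t: 28.9
tcp_pos: [486.1, -55.1, 137.4]
ee_rot: [2.119, 2.314, 0.003]
wrist_force: [0.8, -0.4, -2.2]
finger_gap: 0.557
finger_force: 52.0
```

```bash
python3 - <<'E'
from h import *
save(env.get_image("wrist"),"w10")
go(643.2,185,130,-.027)
E
```

```text
t 28.95 tcp [484.8 -54.7 135.8] shift now-axes [224.9 178.9   5.9] goal-axes [243.9 151.9   5.8] turn [0.001 0.    0.115] q [-0.26  0.03  2.01 -0.    1.1  -0.34] gap 0.564 F [-0.2  0.2 -1.5] ff 52.0
```

View pics/w10.png

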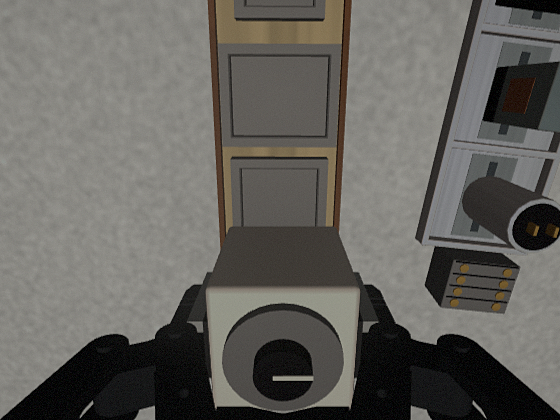

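The timer is held level. Carrying it to the left-end bay.

jog_arm(targets=[[0,[0.012,0.009,0],[0,0,0]],[0,[0.018,0.014,0],[0,0,0]],[0,[0.021,0.017,0],[0,0,0]],[0,[0.022,0.018,0],[0,0,0]],[0,[0.022,0.018,0],[0,0,0]]])

```text
t: 29.45
tcp_pos: [551.3, 48.5, 133.0]
ee_rot: [-2.12, -2.315, 0.003]
wrist_force: [0.5, -0.2, -1.5]
finger_gap: 0.558
finger_force: 52.0
```

jog_arm(targets=[[0,[0.022,0.018,0],[0,0,0]],[0,[0.022,0.018,0],[0,0,0]],[0,[0.022,0.018,0],[0,0,0]],[0,[0.021,0.016,0],[0,0,0]],[0,[0.02,0.015,0],[0,0,0]]])

```text
t: 29.95
tcp_pos: [626.4, 162.7, 132.4]
ee_rot: [-2.119, -2.315, 0.004]
wrist_force: [0.3, 0.1, -1.1]
finger_gap: 0.554
finger_force: 52.0
```

jog_arm(targets=[[0,[0.014,0.011,0],[0,0,0]],[0,[0.009,0.007,0],[0,0,0.03]],[0,[0,0,0],[0,0,0.045]],[0,[0,0,0],[0,0,0.04]],[0,[0,0,0],[0,0,0]]])

```text
t: 30.45
tcp_pos: [641.7, 186.1, 132.4]
ee_rot: [-2.249, -2.19, 0.005]
wrist_force: [-0.4, -0.8, -2.0]
finger_gap: 0.554
finger_force: 52.0
```

```bash
python3 - <<'E'
from h import *
env.get_image("wrist")
go(643.2,185,22,-.027)
E
```

```text
t 30.5 tcp [641.8 185.9 132.8] shift now-axes [ -0.8   1.8 110.8] goal-axes [ -0.9   1.4 110.8] turn [-0.004  0.     0.001] q [0.18 0.4  1.57 0.   1.17 0.2 ] gap 0.553 F [-0.1  0.4 -0.9] ff 52.0
```

jog_arm(targets=[[0,[-0.001,0.001,0.015],[0,0,0]],[0,[0,0,0.025],[0,0,0]],[0,[0,0,0.025],[0,0,0]],[0,[0,0,0.022],[0,0,0]],[0,[0,0,0.012],[0,0,0]]])

```text
t: 31.0
tcp_pos: [641.4, 183.6, 32.0]
ee_rot: [-2.249, -2.189, 0.008]
wrist_force: [-0.8, 0.5, -1.5]
finger_gap: 0.559
finger_force: 52.0
```

jog_arm(targets=[[0,[0,0,0.006],[0,0,0]],[0,[0,0,0.004],[0,0,0]],[0,[0,0,0.002],[0,0,0]],[0,[0,0,0],[0,0,0]],[0,[0,0,0],[0,0,0]]])

```text
t: 31.5
tcp_pos: [645.0, 184.3, 25.5]
ee_rot: [2.25, 2.19, 0.003]
wrist_force: [-0.2, 0.2, -1.8]
finger_gap: 0.555
finger_force: 52.0
```

jog_arm(targets=[[0,[0,0,0.001],[0,0,0]],[0,[0,0,0.001],[0,0,0]],[0,[0,0,0],[0,0,0]],[0,[0,0,0],[0,0,0]],[0,[0,0,0],[0,0,0]]])

```text
t: 32.0
tcp_pos: [644.1, 184.2, 22.3]
ee_rot: [-2.251, -2.191, -0.0]
wrist_force: [-0.1, -0.6, -0.8]
finger_gap: 0.557
finger_force: 52.0
```

jog_arm(targets=[[0,[0,0,0.001],[0,0,0]],[0,[0,0,0.001],[0,0,0]],[0,[0,0,0],[0,0,0]],[0,[0,0,0],[0,0,0]],[0,[0,0,0],[0,0,0]]])

```text
t: 32.5
tcp_pos: [644.1, 184.2, 20.3]
ee_rot: [2.251, 2.191, 0.0]
wrist_force: [0.4, -0.6, -1.3]
finger_gap: 0.558
finger_force: 52.0
```

jog_arm(targets=[[0,[0,0,0.0005],[0,0,0]],[0,[0,0,0.0005],[0,0,0]],[0,[0,0,0],[0,0,0]],[0,[0,0,0],[0,0,0]],[0,[0,0,0],[0,0,0]]])

```text
t: 33.0
tcp_pos: [644.2, 184.2, 19.6]
ee_rot: [2.251, 2.191, 0.0]
wrist_force: [-1.0, 0.6, 0.9]
finger_gap: 0.554
finger_force: 52.1
```

jog_arm(targets=[[0,[0,0,0.0005],[0,0,0]],[0,[0,0,0],[0,0,0]],[0,[0,0,0],[0,0,0]],[0,[0,0,0],[0,0,0]],[0,[0,0,0],[0,0,0]]])

```text
t: 33.5
tcp_pos: [644.2, 184.2, 19.6]
ee_rot: [2.251, 2.191, 0.0]
wrist_force: [-2.5, 0.4, 5.3]
finger_gap: 0.555
finger_force: 52.6
```

jog_arm(targets=[[0.65,[0,0,0],[0,0,0]],[0.8,[0,0,0],[0,0,0]],[1,[0,0,0],[0,0,0]],[1,[0,0,0],[0,0,0]],[1,[0,0,0],[0,0,0]]])

```text
t: 34.0
tcp_pos: [644.0, 184.1, 18.6]
ee_rot: [-2.251, -2.191, 0.0]
wrist_force: [-0.5, 0.8, -0.1]
finger_gap: 0.997
finger_force: 0.0
```

jog_arm(targets=[[1,[0,0,-0.01],[0,0,0]],[1,[0,0,-0.03],[0,0,0]],[1,[0,0,-0.04],[0,0,0]],[1,[0,0,-0.03],[0,0,0]],[1,[0,0,-0.01],[0,0,0]]])

```text
t: 34.5
tcp_pos: [647.4, 184.8, 144.8]
ee_rot: [2.247, 2.188, 0.012]
wrist_force: [1.6, 0.3, 0.1]
finger_gap: 1.0
finger_force: 0.0
```

jog_arm(targets=[[1,[0,-0.02,-0.01],[0,0,0]],[1,[0,-0.04,0],[0,0,0]],[1,[0,-0.04,0],[0,0,0]],[1,[0,-0.02,0],[0,0,0]],[1,[0,0,0],[0,0,0]]])

```text
t: 35.0
tcp_pos: [520.2, 187.3, 147.1]
ee_rot: [-2.248, -2.191, 0.006]
wrist_force: [-0.4, 1.1, 0.4]
finger_gap: 1.002
finger_force: 0.0
```

```bash
python3 - <<'E'
from h import *
save(tall("scene"),"s11")
go(643.2,185,22,-.027)
E
```

```text
scene [376 166  44  37 923] [643.7 183.9] [50.5 49. ] 88.3 ztop [62. 71.]
scene [ 340  187   47   40 1055] [641.  110.2] [47.3 58.6] 88.1 ztop [61. 65.]
scene [310 210  34  36 771] [640.3  32.9] [37.  37.7] 86.6 ztop [66. 69.]
scene [275 239  25  29 615] [639.8 -40.2] [34.4 35.7] 52.2 ztop [67. 70.]
t 35.05 tcp [522.6 187.4 147.9] shift now-axes [  0.9 120.8 125.8] goal-axes [  0.9 120.6 125.9] turn [-0.001  0.     0.001] q [ 0.22  0.16  1.85 -0.    1.14  0.24] gap 1.001 F [ 0.4 -0.9 -1. ] ff 0.0
```

View pics/s11.png

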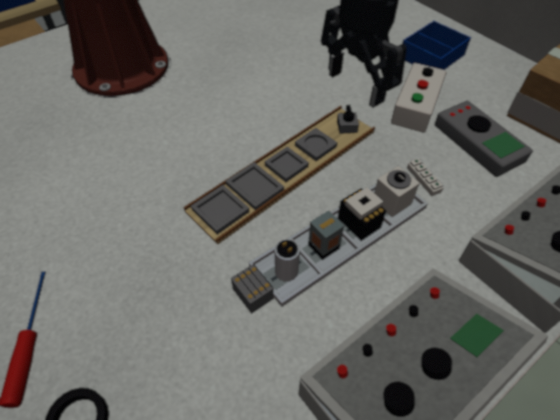

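All four devices stand upright, one per bay: capacitor (287,260), relay (326,235), contactor (362,212), timer (397,190). The gripper is clear.

```bash
python3 -c "
from cell import env
print(env.sign_off())"
```

```text
the job is handed in; nothing more can be done
None
```

The job is handed in: the four devices stand upright in the carrier in reverse order — from the right-end bay to the left-end bay, capacitor, relay, contactor, timer — at about 35 s of the 99 s allowed; the sign-off returned no verdict.

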